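# Hang the jar caddy level on the easel peg

### The job

Hang the jar caddy on the table easel's peg by the hole in its rail that lets it hang level with what it carries, pushed back along the peg until the rail is against the collar, and leave it hanging still. The peg's height is not known beforehand: find it by looking or by gentle touch. Never lean hard on the easel or drop the caddy on it, keep it upright with the jar and tins in their pockets, and leave the other things alone.

Things in the scene. Friction and masses are not known exactly. Their poses are not given: they have to be found in the camera images.
- mid_hole (a point): Centre of the middle hole in the caddy's rail, at mid-thickness; x goes through the holes, y along the rail, z up. Five round 14 mm through holes at -52, -26, 0, 26, 52 mm along y, 120 mm above the caddy's underside. The rail is an upright board 10 mm thick, 204 mm long, from 78 to 175 mm above the underside; its top edge, 55 mm above the holes, is free to be pinched from above.
- caddy: Plywood tote, 76 mm deep (x), 220 long (y): floor, two 140 mm high end boards, and the holed rail joining them over the jars. Origin at the centre of its underside, axes as the middle hole's. About 280 g empty (10 percent either way), balanced about its middle, the same both ways round. It starts standing on the table.
- jar_mid (a point): Centre of the full stoneware jar (51 mm wide, 58 high, narrower cork stopper, about 360 g, 8 percent either way), loose in one of the caddy's three pockets, which are centred at -60, 0 and 60 mm along the caddy's y, on an 8 mm floor inside 8 mm lips.
- tin_a_mid (a point): Centre of an empty tin (straight-sided, 51 mm wide, 58 high, 40 g), loose in another pocket.
- tin_b_mid (a point): Centre of a second, equal tin, loose in the remaining pocket.
- easel: Wooden table easel, fixed. Origin on the table under its mast (44 mm wide, 225 high). A carriage on the mast holds a level arm, 24 mm square, out along -x to x = -0.125, ending in a turned peg in line with the arm's centre. The height of that line is set anew each time, 145 to 185 mm above the table, and is not measured. The arm does not give under hand forces; its flat top is 12 mm above that line.
- collar_foot (a point): Point on the table straight below the peg's collar face, 135 mm in front of the mast; axes as the easel's (the peg points along -x). Level peg: collar 24 mm in diameter with its flat face above this point, then a neck 8 mm in diameter to x = -0.034 from here, then a blunt head 11 mm in diameter to x = -0.043. With a hole hung on the neck, the hole's centre is 3 mm below the peg's axis.
- tube_a: Bystander: loose white paint tube, lying, 150 mm long; origin under its middle, x along its length.
- tube_b: Bystander: loose white paint tube, lying, 150 mm long; origin under its middle, x along its length.
- tube_c: Bystander: loose white paint tube, lying, 130 mm long; origin under its middle, x along its length.
- wide_brush: Bystander: loose flat brush, black handle, 200 x 100 x 16 mm; origin under its middle, x along its length.
- round_brush: Bystander: loose thin black brush, 250 mm long, 9 mm thick; origin under its middle, x along its length.
- palette_knife: Bystander: loose palette knife, 210 mm long, 16 mm high; origin under its middle, x along its length.
- stretcher_bar: Bystander: loose wooden bar 300 x 42 x 18 mm; origin under its middle, x along its length.
Not all that is in view belongs to the job. What is shaped like the part that bears jar_mid but yellow is not meant.

How it is judged:
At the end, for the whole second after the job is handed in: The caddy hangs still by a hole of its rail on the easel's peg (over 4 N on it, hole row 136 to 188 mm up), level within 0.1 rad along the rail, the rail within 6 mm of the collar and within 60 mm of the peg sideways, under 0.03 m/s and 0.3 rad/s, the jar and both tins in their pockets (contact force between caddy and easel above 4 N and height (world z) of mid_hole between 0.136 and 0.188 m and x of mid_hole in the frame of easel between -0.146 and -0.13 m and y of mid_hole in the frame of easel between -0.06 and 0.06 m and angle between mid_hole's own y axis and vertical between 1.471 and 1.671 rad and linear speed of caddy below 0.03 m/s and angular speed of caddy below 0.3 rad/s and z of jar_mid in the frame of mid_hole between -0.09 and -0.071 m and z of tin_a_mid in the frame of mid_hole between -0.09 and -0.071 m and z of tin_b_mid in the frame of mid_hole between -0.09 and -0.071 m); the robot touches nothing.
It fails at once if the easel is leaned on or struck with more than 20 N, by the robot or the caddy (contact force between easel and anything else above 20 N).
It fails at once if the jar or a tin leaves its pocket (its centre more than 9 mm above or 15 mm below its place) ((z of jar_mid in the frame of mid_hole above -0.071 m or z of jar_mid in the frame of mid_hole below -0.095 m) or (z of tin_a_mid in the frame of mid_hole above -0.071 m or z of tin_a_mid in the frame of mid_hole below -0.095 m) or (z of tin_b_mid in the frame of mid_hole above -0.071 m or z of tin_b_mid in the frame of mid_hole below -0.095 m)).
It fails at once if the caddy is tipped by more than 0.45 rad (angle between mid_hole's own z axis and vertical above 0.45 rad).
It fails at once if a tube, brush, knife or bar lying on the table is moved more than 20 mm (distance of any of tube_a, tube_b, tube_c, wide_brush, round_brush, palette_knife, stretcher_bar from where it was at the start of the episode above 0.02 m).
It also fails if it takes over 72 s, if anything falls off the work surface, if the arm or the gripper's body presses on something with over 40 N, if the wrist force passes 120 N, or if a joint passes its speed limit or range.

### The arm

A 6-joint arm with a two-finger parallel gripper is mounted at the origin on the work surface. World frame = base frame: x ahead of the robot, y to its left, z up, the work surface at z = 0. Lengths are in m, angles in rad, forces in N, time in s.
With the tool pointing down it reaches from about 0.35 to 0.725 m from the base axis. Payload 6 kg.
Tool frame: the origin (TCP) lies on the mounting face of the last link; the fingertips stand 173 mm ahead of it and the grasp point (between the pads) lies 155 mm ahead of it; x points along the fingers, y is the direction in which the jaws open and shut, and the axes are right-handed (so a half turn about x gives the same grasp; the last joint's range is limited). The gripper opens to 85 mm and grips with 20 to 120 N. Pads are 22 mm wide; open, the fingers measure 114 mm over their backs; the gripper's body (76 mm by 85 mm) begins 54 mm behind the grasp point. The pads swing forward as they close: fully open they stand 13 mm farther back than shut.
Start: joints at [1.455, 0.04, 0.085, 0, -1.615, -0.334], TCP at [0.261, 0.54, 0.405] pointing down, gripper open.
Joint ranges: [-2.56, 2.56], [-1.29, 2.01], [-1.08, 1.49], [-3.29, 1.98], [-2.81, -0.18], [-2.99, 2.99]. Speed limits (rad/s): [2.57, 2.57, 3.01, 3.14, 3.14, 3.14].

### API

Orientations are given as a rotation vector (axis times angle).
In Python, from cell import read_state, snapshot, order gives the robot as it stands. The module is installed in compiled form; this text tells all that it offers.
- The arm moves only by the tool servo_tool, never from a script. Its argument "plan" is one flat list of numbers, 5 for each row, row after row: the opening, from -1 (shut) to 1 (fully open), then the shift along the world's x, y, z in units of 30 mm (1.0 is 30 mm), then the turn about the world's z in units of 5 degrees (1.0 is 5 degrees). A call has 1 to 12 rows; each row shifts and turns the pose as measured when the row begins; what a row does not reach is not made up. A row lasts 1/12 s, in which the tool goes at most 41.7 mm and 7.16 degrees, less where a joint would pass 70% of its speed; a pose out of reach is approached as far as the arm can. A call is refused whole if a number of a shift passes 1 or a number of a turn 1, either way. A call with a gripper value outside its range is refused whole. The fingers move at their own pace and stop on an object; "squeeze" is the grip in N (left out, the last holds). Time passes only in rows, so rows that do not move let the fingers close. It gives the time, the measured TCP pose, the force and the opening at its end, in the units of the state.
- read_state(): the state, without advancing time (a new reading comes with each control period).
- snapshot(name): name is "scene" or "top"; returns a dict with "pixels" (384x512x3 uint8, red, green, blue), "fx", "fy", "cx", "cy" (pixels), "R" (3x3) and "t" (3): a world point X has camera coordinates R X + t. Camera axes: x right, y down, z forward; pixel columns grow to the right and rows downward; lengths in m; the calibration is good to about 2 mm. A picture is of the moment at which its call begins. There is no depth.
- order.finish_job(): hands the job in, once; it reports no verdict.
The state is a dict: "clock": time; "joint_pos": joint angles; "qvel": joint speeds; "effort": joint torques, N m; "eef_pos": TCP position; "ee_rot": TCP orientation; "ft_force": force on the tool from outside, world axes, zero at the start; "torque": the same for the moment, N m; "gripper_width": opening from 0.0 (shut) to 1.0 (fully open).
Only numpy, scipy, OpenCV 4.12 (cv2) and the standard library are available. Lean on these libraries where they do the work, as an engineer would, in place of code of your own. Each camera call takes 0.05 s, during which the arm holds its last target. There are 200 camera calls.

## Working session

There is one attempt and no reset: what is moved stays moved. The work goes in short steps, Python scripts to look and compute and a tool call to move; the robot and the scene stay as the last step left them, time stands still between calls to the robot, and variables do not carry over. Pictures are saved under pics/ and viewed, about 8 in all and at most 12, crops included, and the job is handed in when it is done.

Besides the shell and the picture viewer there is one more tool, called after "Emit:" as name(argument=value, ...), one argument or row to a line, values as JSON. servo_tool: Moves the arm, as the interface text tells. Its arguments: {"type":"object","properties":{"plan":{"type":"array"},"squeeze":{"type":"number"}},"required":["plan"]}

```bash
mkdir -p pics; cat > h.py <<'E'
import numpy as np, cv2
from cell import read_state, snapshot, order
def snap(n,f):
    s=snapshot(n); np.savez('pics/'+f+'.npz',**s); cv2.imwrite('pics/'+f+'.png',s['pixels'][:,:,::-1]); return s
def load(f): return dict(np.load('pics/'+f+'.npz'))
def plane(s,u,v,z):
    d=s['R'].T@np.array([(u-s['cx'])/s['fx'],(v-s['cy'])/s['fy'],1.]); c=-s['R'].T@s['t']
    return c+d*(z-c[2])/d[2]
def proj(s,X):
    p=s['R']@np.asarray(X,float)+s['t']; return np.array([s['fx']*p[0]/p[2]+s['cx'],s['fy']*p[1]/p[2]+s['cy']])
def tri(s1,p1,s2,p2):
    A=[];b=[]
    for s,(u,v) in ((s1,p1),(s2,p2)):
        d=s['R'].T@np.array([(u-s['cx'])/s['fx'],(v-s['cy'])/s['fy'],1.]);d/=np.linalg.norm(d);c=-s['R'].T@s['t']
        P=np.eye(3)-np.outer(d,d);A.append(P);b.append(P@c)
    A=np.vstack(A);b=np.hstack(b);x=np.linalg.lstsq(A,b,rcond=None)[0];return x,np.linalg.norm(A@x-b)
E
python3 - <<'E'
from h import *
print(read_state())
for n in('scene','top'):
    s=snap(n,n+'0'); print(n,s['fx'],s['cx'],s['cy'],-s['R'].T@s['t'],s['R'])
E
```

```text
{'clock': 0.0, 'joint_pos': array([ 1.45468790e+00,  4.08323105e-02,  8.38178060e-02, -5.03598977e-04,
       -1.61548884e+00, -3.33676036e-01]), 'qvel': array([ 7.50925946e-04, -5.91046217e-04,  5.15213337e-04, -5.59097319e-05,
        1.25580145e-03, -5.61032814e-04]), 'effort': array([ 1.40273646e-04, -3.68209112e+01,  3.47403646e+01,  6.93228588e+00,
       -5.50641838e-03,  1.54473878e-05]), 'eef_pos': array([0.26076705, 0.54035214, 0.40366299]), 'ee_rot': array([-1.97224646,  0.45299707,  1.97288349]), 'ft_force': array([-0.73227135,  0.28872625,  0.47756617]), 'torque': array([-0.01684297,  0.00794719,  0.01239542]), 'gripper_width': 0.9988482717838499}
scene 448.41571618221104 266.2826750389469 190.91457000116546 [1.19723871 0.66151497 0.64094061] [[-0.60707116  0.79462399 -0.00610966]
 [ 0.43827435  0.32839651 -0.83670265]
 [-0.6628576  -0.51061575 -0.54762337]]
top 484.4705382926223 252.9129380697316 189.01870705048296 [0.33649827 0.12355031 1.46520077] [[ 0.01232221 -0.9999131  -0.00468467]
 [-0.98845441 -0.01147316 -0.15108357]
 [ 0.15101669  0.00649226 -0.98850989]]
```

View pics/scene0.png

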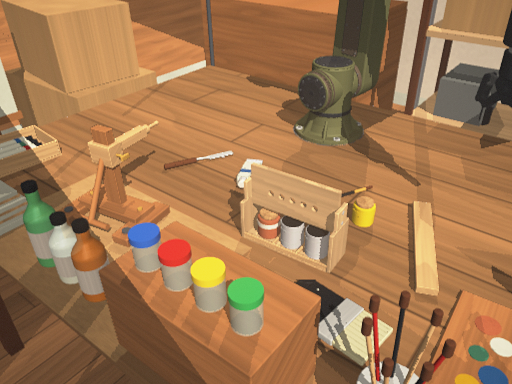

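View pics/top0.png

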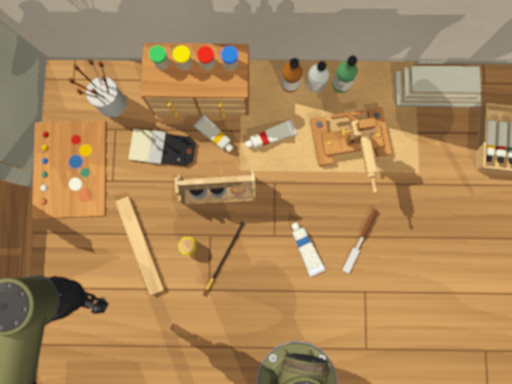

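```bash
python3 - <<'E'
from h import *
a=load('top0')['pixels'][:,:,::-1]; b=load('scene0')['pixels'][:,:,::-1]
r=lambda i,k,w,h:cv2.resize(i,(w,h),interpolation=cv2.INTER_CUBIC)
top=np.hstack([r(a[165:215,165:265],0,400,200),r(a[100:200,300:400],0,400,400)[0:200]*0+r(a[150:200,320:420],0,400,200)])
bot=np.hstack([r(b[155:275,230:360],0,400,370),r(b[100:192,75:175],0,400,370)])
cv2.imwrite('pics/c1.png',np.vstack([top,bot]))
E
```

```text
(no output)
```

View pics/c1.png

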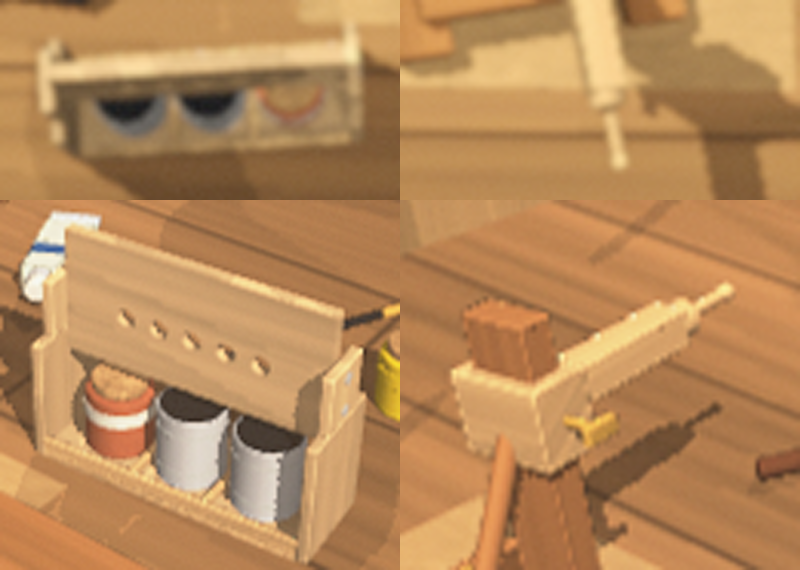

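```bash
python3 - <<'E'
from h import *
S=load('scene0');T=load('top0')
hs=[(230+x/3.077,155+(y-200)/3.083) for x,y in((126,318),(157,330),(190,342),(226,353),(260,366))]
H=np.array([plane(S,*p,.12) for p in hs]);print(H, H.mean(0))
d=np.polyfit(H[:,1],H[:,0],1);print('slope dx/dy',d, np.degrees(np.arctan(d[0])))
tp=lambda x,y:(165+x/4,165+y/4)
for p in((55,70),(348,56)):print('railtop',plane(T,*tp(*p),.175))
for p in((40,75),(360,60)):print('boards',plane(T,*tp(*p),.14))
sc=lambda x,y:(75+(x-400)/4,100+(y-200)/4.022); tq=lambda x,y:(320+(x-400)/4,150+y/4)
C=tri(S,sc(694,310),T,tq(608,100));P=tri(S,sc(731,289),T,tq(620,167))
print(C,P,np.linalg.norm(C[0]-P[0]))
print('arm in top', [plane(T,*tq(x,y),C[0][2]) for x,y in((588,0),(608,100),(620,160))])
st=read_state()
from scipy.spatial.transform import Rotation as R
print(R.from_rotvec(st['ee_rot']).as_matrix())
E
```

```text
[[0.56799577 0.18914194 0.12      ]
 [0.56716091 0.21466685 0.12      ]
 [0.56554909 0.24059041 0.12      ]
 [0.56183909 0.26678998 0.12      ]
 [0.56089193 0.29253072 0.12      ]] [0.56468736 0.24074398 0.12      ]
slope dx/dy [-0.07550201  0.58286401] -4.317754164117814
railtop [0.54909344 0.33258983 0.175     ]
railtop [0.56096553 0.13482873 0.175     ]
boards [0.55122685 0.34854494 0.14      ]
boards [0.56433468 0.12677459 0.14      ]
(array([ 0.57409581, -0.18812948,  0.16916246]), np.float64(0.005077496541290859)) (array([ 0.53148357, -0.19886252,  0.16391711]), np.float64(0.00032291322157748073)) 0.044255110158696466
arm in top [array([ 0.64614279, -0.17883327,  0.16916246]), array([ 0.57675082, -0.19077887,  0.16916246]), array([ 0.5356435 , -0.19785536,  0.16916246])]
[[-5.53853517e-04 -4.34736351e-01 -9.00557604e-01]
 [-1.47850043e-03 -9.00556402e-01  4.34736680e-01]
 [-9.99998754e-01  1.57225525e-03 -1.43981553e-04]]
```

Emit:
servo_tool(
  plan=[-1,0.48,-1,0.1,-0.45,-1,0.48,-1,0.1,-0.45,-1,0.48,-1,0.1,-0.45,-1,0.48,-1,0.1,-0.45,-1,0.48,-1,0.1,-0.45,-1,0.48,-1,0.1,-0.45,-1,0.48,-1,0.1,-0.45,-1,0.48,-1,0.1,-0.45,-1,0.48,-1,0.1,-0.45,-1,0.48,-1,0.1,-0.45,-1,0.48,-1,0.1,-0.45,-1,0.48,-1,0.1,-0.45],
)

```text
clock: 1.1
eef_pos: [0.4338, 0.1682, 0.4316]
ee_rot: [-1.66, 0.851, 1.673]
ft_force: [0.8, 0.4, -0.1]
gripper_width: 0.003
```

Emit:
servo_tool(
  plan=[-1,0.48,-1,0,-0.45,-1,0.48,-1,0,-0.45,-1,0.48,-1,0,-0.45,-1,0.48,-1,0,-0.45,-1,0.48,-1,0,-0.45,-1,0.48,-1,0,-0.45,-1,0.48,-1,0,-0.45,-1,0.48,-1,0,-0.45,-1,0.48,-1,0,-0.45,-1,0.48,-1,0,-0.45,-1,0.48,-1,0,-0.45,-1,0,0,0,0],
)

```text
clock: 2.1
eef_pos: [0.5971, -0.1854, 0.4262]
ee_rot: [-1.329, 1.134, 1.357]
ft_force: [0.1, 0.6, -1.3]
gripper_width: 0.002
```

Emit:
servo_tool(
  plan=[-1,0.3,0.05,-0.4,0,-1,0.3,0,-0.4,0,-1,0,0,-0.4,0,-1,0,0,-0.3,0,-1,0,0,0,0],
)

```text
clock: 2.52
eef_pos: [0.6163, -0.1858, 0.3744]
ee_rot: [-1.323, 1.138, 1.359]
ft_force: [-1.1, -0.4, -0.2]
gripper_width: 0.001
```

```bash
cat >> h.py <<'E'
from scipy.spatial.transform import Rotation as Ro
def st():
    s=read_state();M=Ro.from_rotvec(s['ee_rot']).as_matrix()
    print('t%.2f'%s['clock'],'tcp',(s['eef_pos']*1000).round(1),'tip',((s['eef_pos']+M[:,0]*.173)*1000).round(1),'jaw',round(np.degrees(np.arctan2(M[1,1],M[0,1]))%180,2),'F',s['ft_force'].round(1),'q',s['joint_pos'].round(2),'w',round(s['gripper_width'],3))
    return s,M
E
python3 -c "from h import *;st()"
```

```text
t2.52 tcp [ 616.3 -185.8  374.4] tip [ 611.6 -185.7  201.5] jaw 10.07 F [-1.1 -0.4 -0.2] q [ 0.02  0.17  0.17 -0.   -1.6   0.16] w 0.001
```

Emit:
servo_tool(
  plan=[-1,0,0,-0.1,0,-1,0,0,-0.1,0,-1,0,0,-0.1,0,-1,0,0,-0.1,0,-1,0,0,-0.1,0],
)

```text
clock: 2.93
eef_pos: [0.6154, -0.1841, 0.3606]
ee_rot: [-1.327, 1.135, 1.359]
ft_force: [0.1, 0.1, -0.2]
gripper_width: 0.002
```

```bash
python3 -c "from h import *;st()"
```

```text
t2.93 tcp [ 615.4 -184.1  360.6] tip [ 611.3 -184.1  187.7] jaw 10.24 F [ 0.1  0.1 -0.2] q [ 0.02  0.16  0.14 -0.   -1.57  0.16] w 0.002
```

Emit:
servo_tool(
  plan=[-1,0,0,-0.06,0,-1,0,0,-0.06,0,-1,0,0,-0.06,0],
)

```text
clock: 3.18
eef_pos: [0.6152, -0.184, 0.3555]
ee_rot: [-1.328, 1.134, 1.357]
ft_force: [-0.5, 0.4, -0.4]
gripper_width: -0.004
```

Emit:
servo_tool(
  plan=[-1,0,0,-0.05,0,-1,0,0,-0.05,0],
)

```text
clock: 3.35
eef_pos: [0.6152, -0.184, 0.3524]
ee_rot: [-1.328, 1.134, 1.357]
ft_force: [0.4, 1.2, 0.3]
gripper_width: -0.001
```

Emit:
servo_tool(
  plan=[-1,0,0,-0.05,0,-1,0,0,-0.05,0],
)

```text
clock: 3.52
eef_pos: [0.6149, -0.1839, 0.352]
ee_rot: [-1.33, 1.133, 1.355]
ft_force: [-3.1, 2.5, 7.0]
gripper_width: 0.003
```

```bash
python3 -c "from h import *;st()"
```

```text
t3.52 tcp [ 614.9 -183.9  352. ] tip [ 611.5 -184.2  179.1] jaw 10.27 F [-3.1  2.5  7. ] q [ 0.02  0.16  0.12  0.   -1.55  0.16] w 0.003
```

Emit:
servo_tool(
  plan=[-1,0,0,0.3,0,-1,0,0,0.2,0,-1,-0.25,0.7,0,0,-1,-0.07,0.4,0,0,-1,0,0,-0.5,0,-1,0,0,-0.5,0,-1,0,0,-0.1,0],
)

```text
clock: 4.1
eef_pos: [0.6055, -0.1495, 0.3392]
ee_rot: [-1.335, 1.129, 1.349]
ft_force: [-0.0, 0.8, -0.8]
gripper_width: 0.002
```

```bash
python3 -c "from h import *;st()"
```

```text
t4.10 tcp [ 605.5 -149.5  339.2] tip [ 603.3 -149.9  166.2] jaw 10.26 F [-0.   0.8 -0.8] q [ 0.08  0.11  0.04  0.   -1.51  0.1 ] w 0.002
```

Emit:
servo_tool(
  plan=[-1,0.017,-0.1,0,0,-1,0.017,-0.1,0,0,-1,0.01,-0.06,0,0],
)

```text
clock: 4.35
eef_pos: [0.6071, -0.1574, 0.3398]
ee_rot: [-1.336, 1.13, 1.35]
ft_force: [0.3, -0.8, 1.0]
gripper_width: 0.0
```

Emit:
servo_tool(
  plan=[-1,0.01,-0.05,0,0,-1,0.01,-0.05,0,0],
)

```text
clock: 4.52
eef_pos: [0.608, -0.1614, 0.3411]
ee_rot: [-1.336, 1.129, 1.348]
ft_force: [-0.2, -0.5, 0.1]
gripper_width: -0.003
```

Emit:
servo_tool(
  plan=[-1,0.01,-0.05,0,0,-1,0.01,-0.05,0,0],
)

```text
clock: 4.68
eef_pos: [0.6085, -0.1632, 0.3413]
ee_rot: [-1.333, 1.126, 1.352]
ft_force: [-4.0, 10.6, 2.7]
gripper_width: 0.001
```

```bash
python3 -c "from h import *;st()"
```

```text
t4.68 tcp [ 608.5 -163.2  341.3] tip [ 606.2 -162.9  168.3] jaw 10.34 F [-4.  10.6  2.7] q [ 0.05  0.13  0.06 -0.   -1.52  0.13] w 0.001
```

Emit:
servo_tool(
  plan=[-1,-0.04,0.25,0,0,-1,0,0.1,0.5,0,-1,0,0,0.5,0,-1,0,0,0.3,0,-1,0.17,-1,0,0,-1,0.17,-1,0,0,-1,0.1,-0.7,0,0,-1,0,0,-0.6,0,-1,0,0,-0.6,0,-1,0,0,-0.1,0],
)

```text
clock: 5.52
eef_pos: [0.6209, -0.2357, 0.3471]
ee_rot: [-1.34, 1.122, 1.344]
ft_force: [-0.7, 0.1, -1.4]
gripper_width: -0.0
```

```bash
python3 -c "from h import *;st()"
```

```text
t5.52 tcp [ 620.9 -235.7  347.1] tip [ 620.3 -236.   174.1] jaw 10.36 F [-0.7  0.1 -1.4] q [-0.06  0.21  0.17  0.   -1.53  0.24] w -0.0
```

Emit:
servo_tool(
  plan=[-1,-0.05,0.25,-0.2,0,-1,-0.05,0.25,0,0,-1,-0.017,0.1,0,0,-1,-0.01,0.05,0,0],
)

```text
clock: 5.85
eef_pos: [0.6168, -0.2155, 0.3415]
ee_rot: [-1.34, 1.125, 1.343]
ft_force: [0.3, 0.0, -0.6]
gripper_width: -0.0
```

Emit:
servo_tool(
  plan=[-1,-0.01,0.05,0,0,-1,-0.01,0.05,0,0],
)

```text
clock: 6.02
eef_pos: [0.6163, -0.2116, 0.3436]
ee_rot: [-1.343, 1.123, 1.342]
ft_force: [-0.7, -0.0, -0.7]
gripper_width: -0.001
```

Emit:
servo_tool(
  plan=[-1,-0.01,0.05,0,0,-1,-0.01,0.05,0,0],
)

```text
clock: 6.18
eef_pos: [0.6158, -0.2082, 0.345]
ee_rot: [-1.344, 1.122, 1.341]
ft_force: [0.1, 0.9, 0.0]
gripper_width: 0.002
```

Emit:
servo_tool(
  plan=[-1,-0.01,0.05,-0.1,0,-1,-0.01,0.04,-0.05,0],
)

```text
clock: 6.35
eef_pos: [0.6153, -0.2062, 0.3426]
ee_rot: [-1.348, 1.122, 1.336]
ft_force: [1.0, -7.2, 2.4]
gripper_width: 0.001
```

```bash
python3 -c "from h import *;st()"
```

```text
t6.35 tcp [ 615.3 -206.2  342.6] tip [ 615.8 -207.5  169.6] jaw 10.36 F [ 1.  -7.2  2.4] q [-0.01  0.17  0.11  0.01 -1.51  0.19] w 0.001
```

Emit:
servo_tool(
  plan=[-1,0.03,-0.2,0.3,0,-1,0,0,0.9,0,-1,0,0,0.9,0,-1,-0.14,1,0.2,-0.1,-1,-0.14,1,0,-0.1,-1,-0.14,1,0,-0.1,-1,-0.14,1,0,-0.1,-1,-0.14,1,0,-0.1,-1,-0.14,1,0,-0.1,-1,-0.14,1,0,-0.1,-1,-0.14,1,0,-0.1,-1,-0.14,1,0,-0.1],
)

```text
clock: 7.35
eef_pos: [0.5747, 0.0598, 0.4171]
ee_rot: [-1.274, 1.17, 1.275]
ft_force: [0.3, -0.1, 0.1]
gripper_width: 0.003
```

Emit:
servo_tool(
  plan=[-1,-0.14,1,0,-0.1,-1,-0.14,1,0,-0.1,-1,-0.14,1,0,-0.1,-1,-0.14,1,0,-0.1,-1,-0.14,0.8,0,-0.1,-1,0,0,-0.1,0],
)

```text
clock: 7.85
eef_pos: [0.5508, 0.2141, 0.4169]
ee_rot: [-1.24, 1.189, 1.246]
ft_force: [-0.3, -0.6, -0.5]
gripper_width: -0.002
```

```bash
python3 -c "from h import *;st()"
```

```text
t7.85 tcp [550.8 214.1 416.9] tip [550.1 214.4 243.9] jaw 2.63 F [-0.3 -0.6 -0.5] q [ 0.71  0.02  0.09 -0.   -1.64 -0.66] w -0.002
```

Emit:
servo_tool(
  plan=[-1,0.24,0,-0.6,0.2,-1,0,0,-0.6,0,-1,0,0,-0.5,0,-1,0,0,-0.2,0,-1,0,0,-0.05,0,-1,0,0,-0.05,0],
)

```text
clock: 8.35
eef_pos: [0.5583, 0.215, 0.357]
ee_rot: [-1.255, 1.177, 1.264]
ft_force: [0.6, 0.7, 0.3]
gripper_width: -0.004
```

Emit:
servo_tool(
  plan=[-1,0,0,-0.05,0,-1,0,0,-0.05,0],
)

```text
clock: 8.52
eef_pos: [0.5587, 0.2145, 0.3555]
ee_rot: [-1.255, 1.175, 1.262]
ft_force: [0.4, 0.1, 0.8]
gripper_width: -0.0
```

Emit:
servo_tool(
  plan=[-1,0,0,-0.05,0,-1,0,0,-0.05,0],
)

```text
clock: 8.68
eef_pos: [0.5589, 0.2143, 0.3539]
ee_rot: [-1.254, 1.173, 1.261]
ft_force: [0.3, 0.5, -0.1]
gripper_width: 0.001
```

Emit:
servo_tool(
  plan=[-1,0,0,-0.05,0,-1,0,0,-0.05,0],
)

```text
clock: 8.85
eef_pos: [0.559, 0.2142, 0.3516]
ee_rot: [-1.254, 1.171, 1.261]
ft_force: [0.2, 1.2, -0.2]
gripper_width: 0.005
```

Emit:
servo_tool(
  plan=[-1,0,0,-0.05,0,-1,0,0,-0.05,0],
)

```text
clock: 9.02
eef_pos: [0.5589, 0.2143, 0.3486]
ee_rot: [-1.254, 1.171, 1.261]
ft_force: [-0.0, 1.2, 1.7]
gripper_width: 0.002
```

Emit:
servo_tool(
  plan=[-1,0,0,-0.05,0],
)

```text
clock: 9.1
eef_pos: [0.559, 0.2142, 0.3486]
ee_rot: [-1.255, 1.169, 1.259]
ft_force: [-4.2, -0.3, 10.2]
gripper_width: -0.003
```

```bash
python3 -c "from h import *;st()"
```

```text
t9.10 tcp [559.  214.2 348.6] tip [559.5 215.4 175.6] jaw 3.87 F [-4.2 -0.3 10.2] q [ 0.7   0.04 -0.02 -0.   -1.51 -0.63] w -0.003
```

Emit:
servo_tool(
  plan=[-1,0,0,0.5,0,1,0,0,0.3,0,1,0,0,0,0,1,0,0,0,0,1,0,0,0,0,1,0,0,0,0],
  squeeze=30,
)

```text
clock: 9.6
eef_pos: [0.5587, 0.2144, 0.3723]
ee_rot: [-1.255, 1.17, 1.26]
ft_force: [0.2, -0.9, -0.4]
gripper_width: 0.708
```

```bash
python3 -c "from h import *;st()"
```

```text
t9.60 tcp [558.7 214.4 372.3] tip [559.1 215.6 199.4] jaw 3.88 F [ 0.2 -0.9 -0.4] q [ 0.7   0.03  0.02 -0.   -1.55 -0.63] w 0.708
```

Emit:
servo_tool(
  plan=[0.4,0,0,-0.6,0,0.4,0,0,-0.6,0,0.4,0,0,-0.4,0,0.4,0,0,-0.2,0,0,0,0,0,0,-0.4,0,0,0,0],
  squeeze=60,
)

```text
clock: 10.1
eef_pos: [0.5584, 0.2141, 0.3139]
ee_rot: [-1.255, 1.172, 1.261]
ft_force: [-0.7, 0.1, 0.6]
gripper_width: 0.426
```

Emit:
servo_tool(
  plan=[-0.6,0,0,0,0,-0.7,0,0,0,0,-0.8,0,0,0,0,-1,0,0,0,0,-1,0,0,0,0,-1,0,0,0,0,-1,0,0,0,0],
)

```text
clock: 10.68
eef_pos: [0.5587, 0.2141, 0.3152]
ee_rot: [-1.255, 1.171, 1.26]
ft_force: [0.4, -0.6, -2.6]
gripper_width: 0.106
```

```bash
python3 -c "from h import *;st()"
```

```text
t10.68 tcp [558.7 214.1 315.2] tip [558.9 215.2 142.2] jaw 3.85 F [ 0.4 -0.6 -2.6] q [ 0.7   0.04 -0.07 -0.   -1.45 -0.63] w 0.106
```

Emit:
servo_tool(
  plan=[-1,0,0,0.1,0,-1,0,0,0.2,0,-1,0,0,0.4,0,-1,0,0,0.4,0,-1,0,0,0.4,0,-1,0,0,0.2,0,-1,0,0,0,0,-1,0,0,0,0],
)

```text
clock: 11.35
eef_pos: [0.5576, 0.2143, 0.3683]
ee_rot: [-1.252, 1.177, 1.265]
ft_force: [-0.1, 1.1, -6.9]
gripper_width: 0.108
```

```bash
python3 - <<'E'
from h import *
s,M=st();print(s['torque'])
S=snap('scene','s1');T=snap('top','t1')
b=S['pixels'][:,:,::-1];a=T['pixels'][:,:,::-1]
cv2.imwrite('pics/c2.png',np.hstack([cv2.resize(b[130:250,220:350],(520,480),interpolation=2),cv2.resize(a[150:210,165:265][:, :],(280,480),interpolation=2)*0]))
B=cv2.resize(b[110:230,220:360],(700,600),interpolation=2);cv2.imwrite('pics/c2.png',B)
E
```

```text
t11.35 tcp [557.6 214.3 368.3] tip [556.6 215.2 195.3] jaw 3.84 F [-0.1  1.1 -6.9] q [ 0.7   0.03  0.01 -0.01 -1.55 -0.63] w 0.108
[ 0.01957553  0.01191923 -0.05603514]
```

View pics/c2.png

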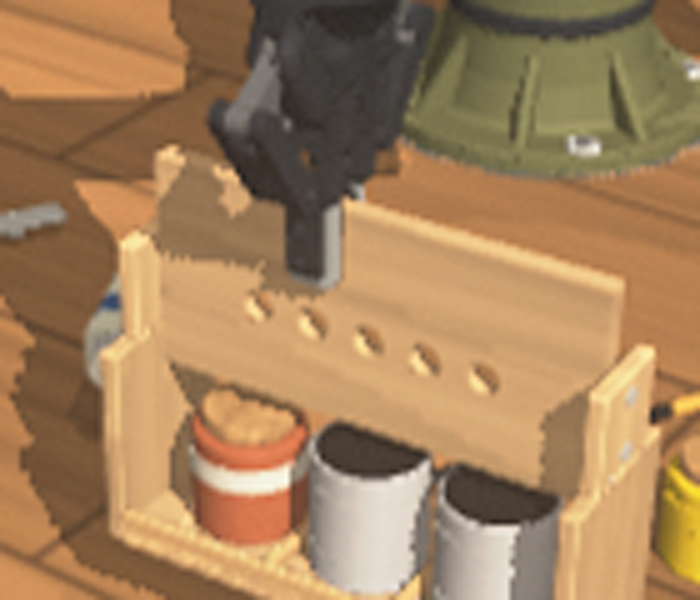

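```bash
cat >> h.py <<'E'
def vplane(s,u,v,P,a): # plane through P with horizontal normal at yaw a
    n=np.array([np.cos(a),np.sin(a),0]);d=s['R'].T@np.array([(u-s['cx'])/s['fx'],(v-s['cy'])/s['fy'],1.]);c=-s['R'].T@s['t']
    return c+d*(n@(P-c))/(n@d)
E
python3 - <<'E'
from h import *
S=load('s1');a=np.radians(3.85);P=np.array([.5569,.215,.17])+.005*np.array([np.cos(a),np.sin(a),0])
for x,y in((258,308),(312,325),(369,342),(425,360),(483,379)):
    print((vplane(S,220+x/5-.4,110+y/5-.4,P,a)*1e3).round(1),(plane(S,220+x/5-.4,110+y/5-.4,.1731)*1e3).round(1))
E
```

```text
[563.8 186.7 171.1] [566.5 188.7 173.1]
[562.1 212.7 171.5] [564.2 214.2 173.1]
[560.3 239.4 172.4] [561.2 240.  173.1]
[558.6 264.9 172.6] [559.2 265.3 173.1]
[556.8 290.6 172.7] [557.4 290.9 173.1]
```

Emit:
servo_tool(
  plan=[-1,-0.1,-0.2,0,0,-1,-0.2,-0.4,0,0,-1,-0.2,-0.6,0,0,-1,-0.2,-0.6,0,0.1,-1,-0.2,-0.6,0,0.1,-1,-0.2,-0.6,0,0.1,-1,-0.2,-0.6,0,0.1,-1,-0.2,-0.6,0,0.1,-1,-0.2,-0.6,0,0.1,-1,-0.2,-0.6,0,0.1,-1,-0.2,-0.6,0,0.1,-1,-0.2,-0.6,0,0.1],
)

```text
clock: 12.45
eef_pos: [0.4809, 0.0069, 0.3581]
ee_rot: [-1.312, 1.147, 1.336]
ft_force: [0.5, -0.2, -7.2]
gripper_width: 0.11
```

Emit:
servo_tool(
  plan=[-1,-0.1,-0.6,0,0.1,-1,-0.1,-0.6,0,0.1,-1,-0.1,-0.6,0,0.1,-1,-0.1,-0.6,0,0,-1,-0.1,-0.6,0,0,-1,-0.1,-0.6,0,0,-1,-0.1,-0.6,0,0,-1,-0.1,-0.6,0,0,-1,0,-0.6,0,0,-1,0,-0.4,0,0,-1,0,-0.2,0,0,-1,0,0,0,0],
)

```text
clock: 13.45
eef_pos: [0.4459, -0.1875, 0.3529]
ee_rot: [-1.325, 1.138, 1.359]
ft_force: [-0.3, 1.0, -6.6]
gripper_width: 0.106
```

```bash
python3 -c "from h import *;st()"
```

```text
t13.45 tcp [ 445.9 -187.5  352.9] tip [ 441.4 -187.7  180. ] jaw 10.16 F [-0.3  1.  -6.6] q [ 0.02 -0.27 -0.29  0.   -1.57  0.16] w 0.106
```

Emit:
servo_tool(
  plan=[-1,0,-0.4,0.15,0,-1,0,-0.4,0.1,0,-1,0.3,0.05,0,0,-1,0.4,0.07,0,0,-1,0.4,0.07,0,0,-1,0.4,0.07,0,0,-1,0.2,0.04,0,0,-1,0,0,0,0,-1,0,0,0,0],
)

```text
clock: 14.2
eef_pos: [0.4984, -0.1983, 0.3578]
ee_rot: [-1.323, 1.136, 1.365]
ft_force: [0.2, 0.4, -6.7]
gripper_width: 0.108
```

```bash
cat >> h.py <<'E'
def hole():
    s,M=st(); p=(s['eef_pos']+M[:,0]*.1952)*1e3+np.array([0,-1.6,0])
    ax=-185.2-(611-p[0])*np.tan(np.radians(9.9))
    print('hole',p.round(1),'dy to axis',round(ax-p[1],1),'dz',round(166.4-p[2],1),'to tip',round(533.4-p[0]-5,1))
E
python3 - <<'E'
from h import *
hole()
S=snap('scene','s2');T=snap('top','t2')
b=S['pixels'][:,:,::-1];a=T['pixels'][:,:,::-1]
cv2.imwrite('pics/c3.png',np.hstack([cv2.resize(b[70:170,80:180],(400,400),interpolation=2),cv2.resize(a[140:240,310:410],(400,400),interpolation=2)]))
E
```

```text
t14.20 tcp [ 498.4 -198.3  357.8] tip [ 493.4 -197.7  184.9] jaw 10.29 F [ 0.2  0.4 -6.7] q [-0.   -0.12 -0.15 -0.   -1.56  0.18] w 0.108
hole [ 492.8 -199.3  162.7] dy to axis -6.5 dz 3.7 to tip 35.6
```

View pics/c3.png

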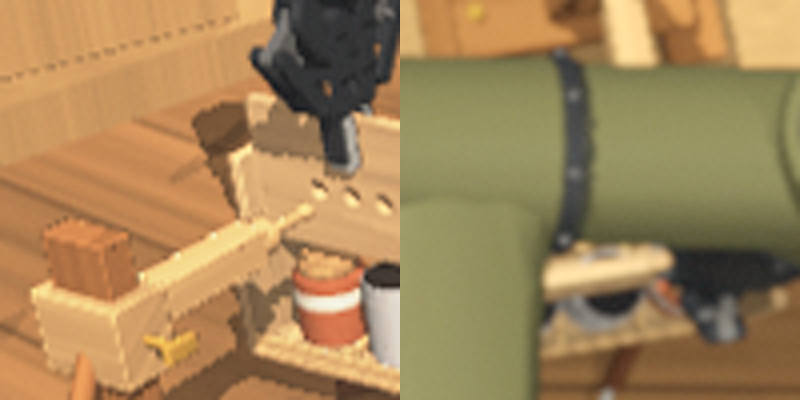

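```bash
python3 - <<'E'
from h import *
S=load('s2');c=lambda X:((proj(S,np.array(X)/1e3)-[80,70])*4+2).round(1)
a=np.radians(10.2);e=np.array([np.cos(a),np.sin(a),0]);n=np.array([-np.sin(a),np.cos(a),0])
h=np.array([492.8,-199.3,162.7])+5*e
for k in(-26,0,26,52,78):print(k,c(h+n*k))
ax=lambda x:np.array([x,-185.2-(611-x)*np.tan(np.radians(9.9)),166.4])
print('tip',c(ax(533.4)),'collar',c(ax(575.7)),'arm200',c(ax(600)))
print('fingertips',c(np.array([493.4,-197.7,184.9])+10*e))
E
```

```text
-26 [321.3 187.6]
0 [353.3 194.8]
26 [385.8 202.2]
52 [418.9 209.8]
78 [452.5 217.4]
tip [309.9 207.9] collar [265.3 233.9] arm200 [238.4 249.5]
fingertips [345.  166.5]
```

Emit:
servo_tool(
  plan=[-1,0.2,-0.1,0.1,0,-1,0.3,-0.05,0.1,0,-1,0.2,0,0,0,-1,0,0,0,0,-1,0,0,0,0],
)

```text
clock: 14.72
eef_pos: [0.5191, -0.204, 0.3657]
ee_rot: [-1.323, 1.136, 1.362]
ft_force: [-0.7, 0.3, -7.6]
gripper_width: 0.106
```

```bash
python3 -c "from h import *;hole()"
```

```text
t14.72 tcp [ 519.1 -204.   365.7] tip [ 514.5 -203.6  192.7] jaw 10.24 F [-0.7  0.3 -7.6] q [-0.01 -0.06 -0.09 -0.   -1.57  0.19] w 0.106
hole [ 513.9 -205.1  170.6] dy to axis 3.0 dz -4.2 to tip 14.5
```

Emit:
servo_tool(
  plan=[-1,0.1,0.08,-0.12,0,-1,0,0,0,0],
)

```text
clock: 14.88
eef_pos: [0.522, -0.2016, 0.3617]
ee_rot: [-1.322, 1.136, 1.362]
ft_force: [-0.1, -0.1, -7.6]
gripper_width: 0.108
```

```bash
python3 - <<'E'
from h import *
hole()
S=snap('scene','s3')
b=S['pixels'][:,:,::-1]
cv2.imwrite('pics/c4.png',cv2.resize(b[100:145,130:190],(800,600),interpolation=2))
E
```

```text
t14.88 tcp [ 522.  -201.6  361.7] tip [ 517.3 -201.1  188.7] jaw 10.2 F [-0.1 -0.1 -7.6] q [-0.01 -0.06 -0.09 -0.   -1.57  0.19] w 0.108
hole [ 516.7 -202.6  166.5] dy to axis 1.0 dz -0.1 to tip 11.7
```

View pics/c4.png

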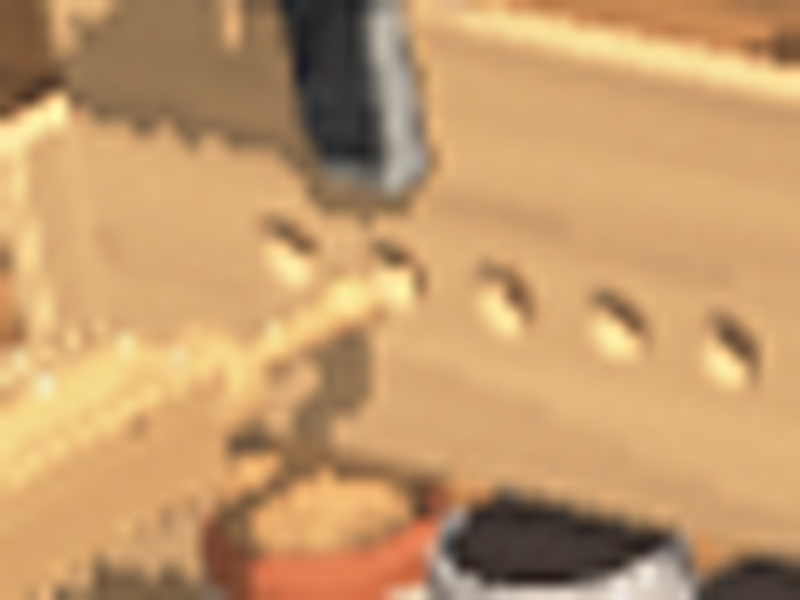

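```bash
python3 - <<'E'
from h import *
S=load('s3');c=lambda X:((proj(S,np.array(X)/1e3)-[130,100])*13.33+6.2).round(1)
a=np.radians(10.2);e=np.array([np.cos(a),np.sin(a),0]);n=np.array([-np.sin(a),np.cos(a),0])
h=np.array([516.7,-202.6,166.5])+5*e
for k in(-26,0,26,52,78):print(k,c(h+n*k))
print(c(h+n),c(h+[0,0,1]))
ax=lambda x:np.array([x,-185.2-(611-x)*np.tan(np.radians(9.9)),166.4])
print('tip',c(ax(533.4)),'headback',c(ax(542.3)),'collar',c(ax(575.7)),'axis at hole',c(ax(h[0])))
E
```

```text
-26 [295.4 242.8]
0 [402.5 267.6]
26 [511.4 292.7]
52 [622.3 318.4]
78 [735.2 344.4]
[406.6 268.5] [401.8 262.8]
tip [365.8 292.5] headback [335.2 310.3] collar [217.  379.1] axis at hole [405.8 269.2]
```

Emit:
servo_tool(
  plan=[-1,0.1,0.05,0.02,0,-1,0.1,0.02,0,0],
)

```text
clock: 15.1
eef_pos: [0.5276, -0.1996, 0.3629]
ee_rot: [-1.323, 1.137, 1.362]
ft_force: [-0.1, -1.2, -7.5]
gripper_width: 0.107
```

```bash
python3 -c "from h import *;hole()"
```

```text
t15.10 tcp [ 527.6 -199.6  362.9] tip [ 522.8 -199.3  190. ] jaw 10.2 F [-0.1 -1.2 -7.5] q [-0.01 -0.04 -0.07 -0.   -1.57  0.18] w 0.107
hole [ 522.2 -200.9  167.8] dy to axis 0.2 dz -1.4 to tip 6.2
```

Emit:
servo_tool(
  plan=[-1,0.1,0.02,-0.03,0,-1,0.08,0.015,0,0],
)

```text
clock: 15.27
eef_pos: [0.5335, -0.1983, 0.3621]
ee_rot: [-1.323, 1.136, 1.362]
ft_force: [-0.4, 0.1, -6.4]
gripper_width: 0.106
```

```bash
python3 -c "from h import *;hole()"
```

```text
t15.27 tcp [ 533.5 -198.3  362.1] tip [ 528.9 -198.   189.2] jaw 10.21 F [-0.4  0.1 -6.4] q [-0.   -0.03 -0.06 -0.   -1.57  0.18] w 0.106
hole [ 528.3 -199.5  167. ] dy to axis -0.1 dz -0.6 to tip 0.1
```

Emit:
servo_tool(
  plan=[-1,0.08,0.015,0,0],
)

```text
clock: 15.35
eef_pos: [0.5363, -0.1978, 0.3621]
ee_rot: [-1.323, 1.136, 1.362]
ft_force: [0.5, 0.5, -6.6]
gripper_width: 0.108
```

Emit:
servo_tool(
  plan=[-1,0.08,0.015,0,0],
)

```text
clock: 15.43
eef_pos: [0.539, -0.1972, 0.362]
ee_rot: [-1.323, 1.136, 1.362]
ft_force: [0.7, 0.5, -7.3]
gripper_width: 0.104
```

Emit:
servo_tool(
  plan=[-1,0.08,0.015,0,0],
)

```text
clock: 15.52
eef_pos: [0.5417, -0.1967, 0.362]
ee_rot: [-1.323, 1.136, 1.362]
ft_force: [0.2, -0.2, -7.1]
gripper_width: 0.105
```

```bash
python3 -c "from h import *;hole()"
```

```text
t15.52 tcp [ 541.7 -196.7  362. ] tip [ 537.  -196.4  189.1] jaw 10.22 F [ 0.2 -0.2 -7.1] q [-0.   -0.01 -0.04 -0.   -1.57  0.18] w 0.105
hole [ 536.4 -198.   166.9] dy to axis -0.2 dz -0.5 to tip -8.0
```

Emit:
servo_tool(
  plan=[-1,0.08,0.014,0,0,-1,0.08,0.014,0,0],
)

```text
clock: 15.68
eef_pos: [0.5471, -0.1957, 0.3619]
ee_rot: [-1.323, 1.136, 1.362]
ft_force: [-0.5, 0.5, -7.0]
gripper_width: 0.108
```

Emit:
servo_tool(
  plan=[-1,0.08,0.014,0,0,-1,0.08,0.014,0,0],
)

```text
clock: 15.85
eef_pos: [0.5525, -0.1948, 0.3618]
ee_rot: [-1.323, 1.136, 1.362]
ft_force: [-0.2, 0.0, -5.7]
gripper_width: 0.106
```

Emit:
servo_tool(
  plan=[-1,0.08,0.014,0,0,-1,0.08,0.014,0,0],
)

```text
clock: 16.02
eef_pos: [0.5579, -0.1939, 0.3617]
ee_rot: [-1.323, 1.137, 1.362]
ft_force: [-0.2, -0.5, -6.7]
gripper_width: 0.108
```

```bash
python3 - <<'E'
from h import *
hole()
S=snap('scene','s4')
b=S['pixels'][:,:,::-1]
cv2.imwrite('pics/c5.png',cv2.resize(b[90:150,120:200],(800,600),interpolation=2))
E
```

```text
t16.02 tcp [ 557.9 -193.9  361.7] tip [ 553.1 -193.6  188.8] jaw 10.22 F [-0.2 -0.5 -6.7] q [ 0.    0.03 -0.01 -0.   -1.57  0.17] w 0.108
hole [ 552.5 -195.2  166.6] dy to axis -0.2 dz -0.2 to tip -24.1
```

View pics/c5.png

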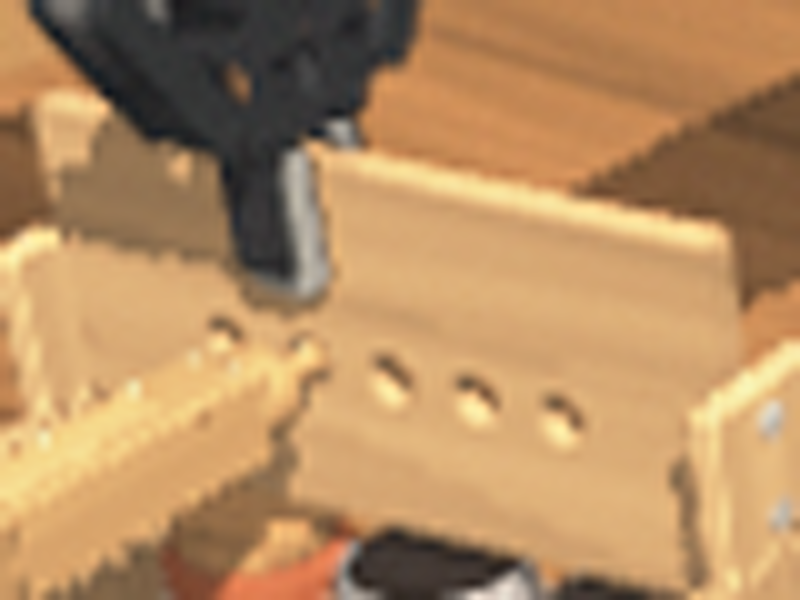

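Emit:
servo_tool(
  plan=[-1,0.09,0.016,0,0,-1,0.09,0.016,0,0,-1,0.09,0.016,0,0,-1,0.09,0.016,0,0],
)

```text
clock: 16.4
eef_pos: [0.5698, -0.1918, 0.3617]
ee_rot: [-1.323, 1.137, 1.362]
ft_force: [0.5, 0.8, -8.2]
gripper_width: 0.107
```

Emit:
servo_tool(
  plan=[-1,0.05,0.009,0,0,-1,0.05,0.009,0,0],
)

```text
clock: 16.57
eef_pos: [0.5734, -0.1911, 0.3615]
ee_rot: [-1.323, 1.137, 1.362]
ft_force: [-0.0, 0.6, -6.3]
gripper_width: 0.111
```

Emit:
servo_tool(
  plan=[-1,0.05,0.009,0,0],
)

```text
clock: 16.65
eef_pos: [0.5751, -0.1908, 0.3615]
ee_rot: [-1.323, 1.137, 1.362]
ft_force: [-1.4, 0.1, -7.9]
gripper_width: 0.106
```

Emit:
servo_tool(
  plan=[-1,0.05,0.009,0,0],
)

```text
clock: 16.73
eef_pos: [0.5762, -0.1907, 0.3615]
ee_rot: [-1.322, 1.139, 1.364]
ft_force: [-7.9, 0.4, -4.9]
gripper_width: 0.109
```

```bash
python3 -c "from h import *;hole()"
```

```text
t16.73 tcp [ 576.2 -190.7  361.5] tip [ 571.  -190.5  188.5] jaw 10.21 F [-7.9  0.4 -4.9] q [ 0.01  0.07  0.04 -0.   -1.57  0.17] w 0.109
hole [ 570.3 -192.   166.4] dy to axis -0.3 dz 0.0 to tip -41.9
```

Emit:
servo_tool(
  plan=[-1,-0.03,-0.005,-0.03,0,-1,0,0,-0.03,0],
)

```text
clock: 16.9
eef_pos: [0.5755, -0.1909, 0.3596]
ee_rot: [-1.322, 1.139, 1.364]
ft_force: [0.1, -0.3, -7.0]
gripper_width: 0.108
```

Emit:
servo_tool(
  plan=[-1,0,0,-0.03,0],
)

```text
clock: 16.98
eef_pos: [0.5756, -0.1909, 0.3586]
ee_rot: [-1.322, 1.138, 1.364]
ft_force: [-0.3, -0.1, -6.4]
gripper_width: 0.109
```

Emit:
servo_tool(
  plan=[-1,0,0,-0.03,0],
)

```text
clock: 17.07
eef_pos: [0.5755, -0.1909, 0.3584]
ee_rot: [-1.323, 1.138, 1.363]
ft_force: [-2.3, 1.3, -1.2]
gripper_width: 0.109
```

```bash
python3 -c "from h import *;hole()"
```

```text
t17.07 tcp [ 575.5 -190.9  358.4] tip [ 570.5 -190.8  185.5] jaw 10.21 F [-2.3  1.3 -1.2] q [ 0.01  0.07  0.03 -0.   -1.56  0.17] w 0.109
hole [ 569.9 -192.3  163.3] dy to axis -0.0 dz 3.1 to tip -41.5
```

Emit:
servo_tool(
  plan=[-1,0,0,0,0,-1,0,0,0,0],
  squeeze=20,
)

```text
clock: 17.23
eef_pos: [0.5755, -0.1909, 0.3588]
ee_rot: [-1.324, 1.137, 1.362]
ft_force: [0.3, 0.0, -7.2]
gripper_width: 0.11
```

Emit:
servo_tool(
  plan=[-0.76,0,0,0,0,-0.74,0,0,0,0,-0.72,0,0,0,0,-0.68,0,0,0,0,-0.64,0,0,0,0,-0.6,0,0,0,0,-0.55,0,0,0,0,-0.5,0,0,0,0],
)

```text
clock: 17.9
eef_pos: [0.5759, -0.1919, 0.3664]
ee_rot: [-1.334, 1.134, 1.35]
ft_force: [0.9, 0.3, 0.2]
gripper_width: 0.248
```

```bash
python3 - <<'E'
from h import *
hole()
S=snap('scene','s5')
b=S['pixels'][:,:,::-1]
cv2.imwrite('pics/c6.png',cv2.resize(b[80:200,90:250],(800,600),interpolation=2))
E
```

```text
t17.90 tcp [ 575.9 -191.9  366.4] tip [ 573.2 -192.6  193.4] jaw 10.21 F [0.9 0.3 0.2] q [ 0.01  0.06  0.04  0.   -1.56  0.17] w 0.248
hole [ 572.9 -194.3  171.2] dy to axis 2.5 dz -4.8 to tip -44.5
```

View pics/c6.png

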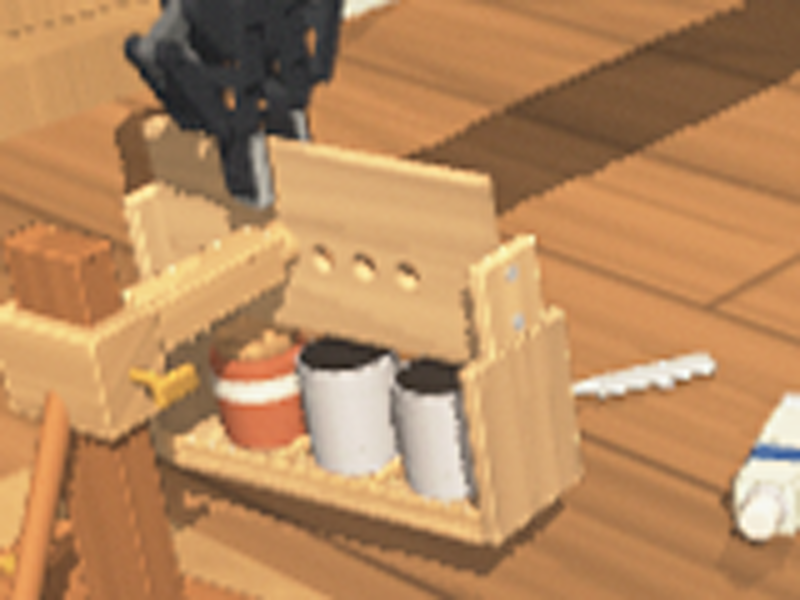

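Emit:
servo_tool(
  plan=[-0.4,0,0,0,0,-0.3,0,0,0,0,-0.3,0,0,0.1,0,-0.3,0,0,0.3,0,-0.3,0,0,0.5,0,-0.3,0,0,0.5,0,-0.3,0,0,0.5,0,-0.3,0,0,0.5,0,-0.3,-0.3,0,0.5,0,-0.3,-0.5,0,0,0,-0.3,0,0,0,0],
)

```text
clock: 18.87
eef_pos: [0.5507, -0.192, 0.4617]
ee_rot: [-1.335, 1.135, 1.349]
ft_force: [0.3, -1.1, -0.1]
gripper_width: 0.348
```

```bash
python3 - <<'E'
from h import *
st()
S=snap('scene','s6');T=snap('top','t6')
b=S['pixels'][:,:,::-1];a=T['pixels'][:,:,::-1]
cv2.imwrite('pics/c7.png',np.hstack([cv2.resize(b[80:200,90:210],(480,600),interpolation=2),cv2.resize(a[130:280,300:380],(320,600),interpolation=2)]))
cv2.imwrite('pics/c7.png',cv2.resize(b[90:165,120:220],(800,600),interpolation=2))
E
```

```text
t18.87 tcp [ 550.7 -192.   461.7] tip [ 548.  -193.   288.7] jaw 10.2 F [ 0.3 -1.1 -0.1] q [ 0.01  0.02  0.16  0.01 -1.73  0.17] w 0.348
```

View pics/c7.png

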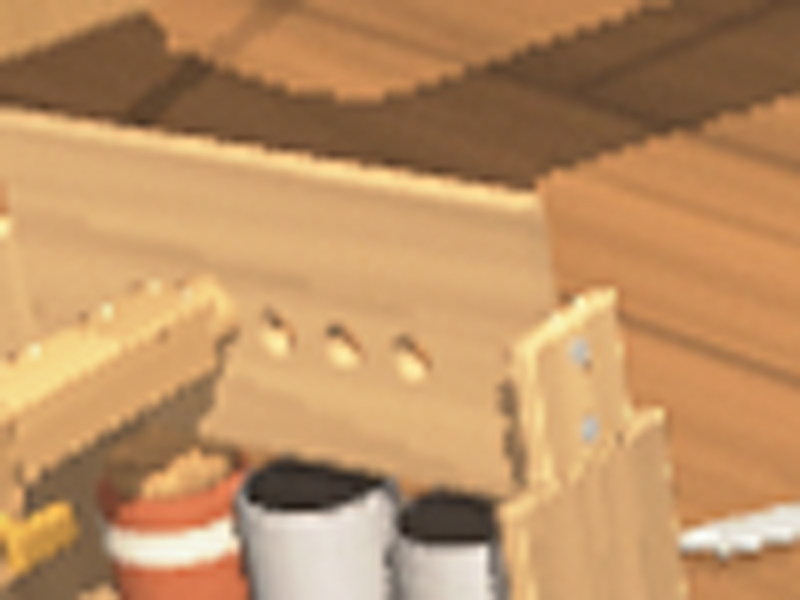

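Emit:
servo_tool(
  plan=[-0.3,-0.3,0.3,0.3,0,-0.3,-0.3,0.3,0.3,0,-0.3,0,0,0,0,-0.3,0,0,0,0,-0.3,0,0,0,0,-0.3,0,0,0,0,-0.3,0,0,0,0,-0.3,0,0,0,0,-0.3,0,0,0,0,-0.3,0,0,0,0,-0.3,0,0,0,0],
)

```text
clock: 19.88
eef_pos: [0.5354, -0.173, 0.4755]
ee_rot: [-1.33, 1.139, 1.356]
ft_force: [1.0, 0.2, 0.6]
gripper_width: 0.352
```

```bash
python3 - <<'E'
from h import *
a=np.radians(10.2)
for f,hs,P in(('s4',[(120+x/10,90+y/10) for x,y in((391,382),(477,402),(563,422))],(.5574,-.194,.166)),('s6',[(120+x/8,90+y/8) for x,y in((277,335),(343,346),(412,359))],(.5757,-.191,.163))):
    S=load(f);H=np.array([vplane(S,u-.45,v-.45,np.array(P),a) for u,v in hs]);print(f,(H*1e3).round(1),'tilt',np.degrees((H[2,2]-H[0,2])/.052).round(1))
S=snap('scene','s7')
A=load('s6')['pixels'][100:180,140:210].astype(int);B=S['pixels'][100:180,140:210].astype(int);print('motion diff max/mean',abs(A-B).max(),abs(A-B).mean())
# rail top edge line on the right part: rows of edge in s6/s4
T=snap('top','t7')
b=S['pixels'][:,:,::-1];a=T['pixels'][:,:,::-1]
cv2.imwrite('pics/c8.png',np.hstack([cv2.resize(b[80:200,70:170],(400,480),interpolation=2),cv2.resize(a[140:236,310:390],(400,480),interpolation=2)]))
E
```

```text
s4 [[ 553.1 -170.3  164.4]
 [ 548.4 -144.2  164.6]
 [ 543.8 -118.5  164.7]] tilt 0.4
s6 [[ 571.3 -166.4  162.5]
 [ 566.7 -141.2  164.3]
 [ 562.1 -115.5  165.6]] tilt 3.4
motion diff max/mean 89 1.6879761904761905
```

View pics/c8.png

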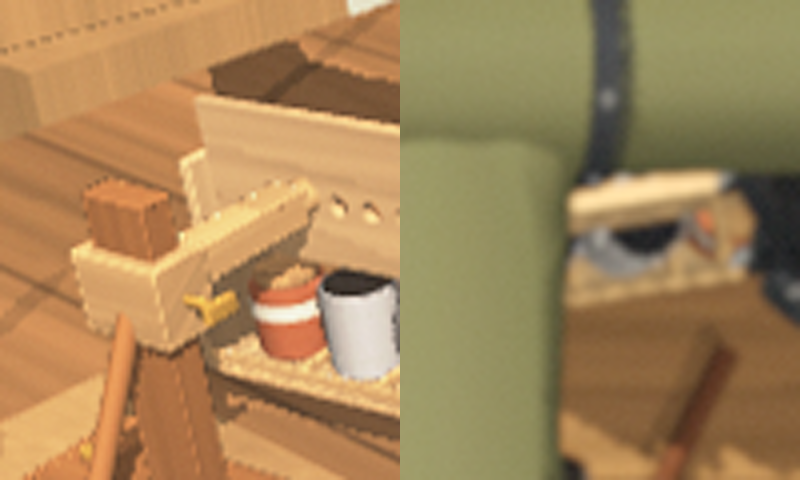

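Emit:
servo_tool(
  plan=[-0.3,0,0,0,0,-0.3,0,0,0,0,-0.3,0,0,0,0,-0.3,0,0,0,0,-0.3,0,0,0,0,-0.3,0,0,0,0,-0.3,0,0,0,0,-0.3,0,0,0,0,-0.3,0,0,0,0,-0.3,0,0,0,0,-0.3,0,0,0,0,-0.3,0,0,0,0],
)

```text
clock: 20.98
eef_pos: [0.5353, -0.173, 0.4759]
ee_rot: [-1.331, 1.139, 1.356]
ft_force: [-0.2, 0.1, 0.6]
gripper_width: 0.352
```

```bash
python3 - <<'E'
from h import *
S=snap('scene','s8')
d=lambda A,B:abs(A['pixels'][100:180,140:210].astype(int)-B['pixels'][100:180,140:210]).mean().round(3)
print('s7-s8',d(load('s7'),S))
S2=snap('scene','s9');print('s8-s9',d(S,S2))
b=S['pixels'][:,:,::-1]
cv2.imwrite('pics/c9.png',cv2.resize(b[80:200,110:270],(800,600),interpolation=2))
E
```

```text
s7-s8 1.04
s8-s9 1.048
```

View pics/c9.png

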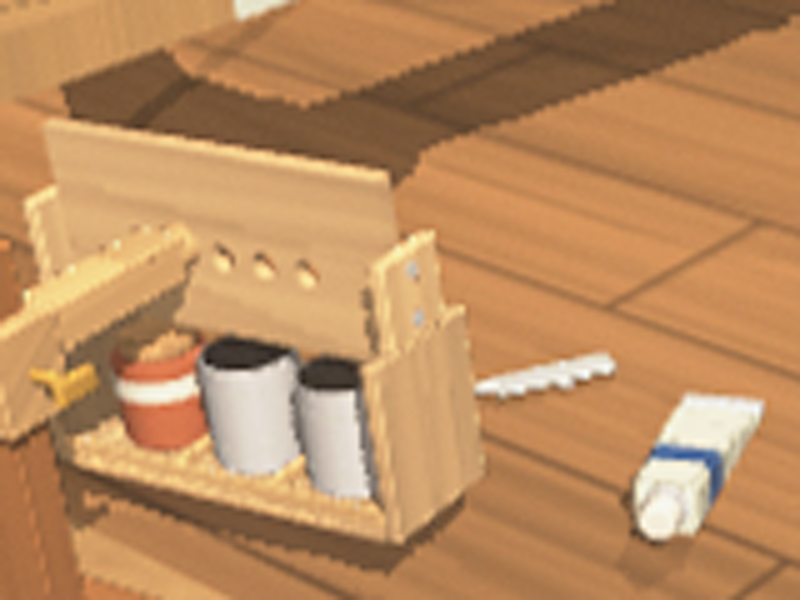

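```bash
python3 - <<'E'
from h import *
a=np.radians(10.2);S=load('s8');P=np.array([.5757,-.191,.163])
A,B=[vplane(S,110+x/5-.4,80+y/5-.4,P,a)*1e3 for x,y in((47,121),(388,176))]
print(A.round(1),B.round(1),np.linalg.norm(A-B).round(1),'tilt',np.degrees(np.arctan2(B[2]-A[2],np.hypot(*(B-A)[:2]))).round(2))
for yaw in(6,14):
    A,B=[vplane(S,110+x/5-.4,80+y/5-.4,P,np.radians(yaw))*1e3 for x,y in((47,121),(388,176))];print(yaw,np.linalg.norm(A-B),np.degrees(np.arctan2(B[2]-A[2],np.hypot(*(B-A)[:2]))))
from scipy import ndimage
E
```

```text
[ 589.  -264.7  216.2] [552.4 -61.4 227. ] 206.9 tilt 2.99
6 222.37320076680533 5.077172721175397
14 195.63764253114633 1.080480860694839
```

```bash
python3 -c "
from h import *
order.finish_job();st()"
```

```text
the job is handed in; nothing more can be done
the job is handed in; nothing more can be done
```

The caddy hangs on the peg by the second hole, 26 mm from the middle on the jar's side. Its rail is at the collar, the gripper is clear of everything, and the job is handed in at about 21 s of robot time.

- **Peg position:** I found it by gentle touch on the arm's top and both sides, reading up to about 11 N. The peg axis came out at about 166.4 mm, and the sideways line agreed with the top camera to within 1 mm.
- **Hanging:** I pinched the rail above that hole, threaded it over the head without contact forces, and pushed until the collar pushed back at about 8 N. I then backed off about 1 mm and lowered it. The peg took the weight with the hole 3.1 mm below the axis, as expected.
- **Stillness:** the last pictures show no motion beyond image noise, with the jar and both tins in their pockets.
- **Level:** the rail is tilted about 2.5–3.4° (roughly 0.05–0.06 rad), jar end down. That is within the 0.1 rad limit but not perfectly level, and the figure depends on the assumed yaw of the rail: 4° either way would make it about 1° to 5°.
- **Gap to the collar:** it is about 1 mm by the robot's position at release. The images cannot resolve it, and I did not check it by touch afterwards.

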